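Two clarinet repair kits

TASK

Make up two repair kits from the parts on the bench top: the largest pad cup and the brass bell key go in the oak tray with two compartments, and the smallest pad cup, the black mouthpiece and the barrel go in the oak tray with three. Put one piece in each compartment (whichever you like within its tray), the same way up as it is now, lying flat on the compartment's floor, with the barrel standing on end. Leave the middle-sized pad cup and the brown jar where they are.

Things in the scene. Friction and masses are not known exactly. Their poses are not given: they have to be found in the camera images.
- tray_two: shallow oak tray, fixed to the bench, with two equal compartments in a row along its x axis, centred at x = -36.5 and +36.5 mm; outside 151 mm (x) by 122 mm (y), each compartment 68 mm (x) by 112 mm (y) inside, walls and dividers 5 mm thick; floor 4 mm and wall tops 12 mm above the underside; origin at the centre of the underside, z up
- tray_three: shallow oak tray, fixed to the bench, with three equal compartments in a row along its x axis, centred at x = -73, 0 and +73 mm; outside 224 mm (x) by 122 mm (y), each compartment 68 mm (x) by 112 mm (y) inside, walls and dividers 5 mm thick; floor 4 mm and wall tops 12 mm above the underside; origin at the centre of the underside, z up
- cup_large: largest of three: nickel-silver pad cup lying open side down, dome up: a round disc 36 mm across with an upright rim 9 mm high and a shallow dome above it, 13 mm high in all; origin at the centre of its underside, z up
- cup_middle: middle of three (not wanted in a kit): nickel-silver pad cup lying open side down, dome up: a round disc 27 mm across with an upright rim 8 mm high and a shallow dome above it, 12 mm high in all; origin at the centre of its underside, z up
- cup_small: smallest of three: nickel-silver pad cup lying open side down, dome up: a round disc 18 mm across with an upright rim 8 mm high and a shallow dome above it, 11 mm high in all; origin at the centre of its underside, z up
- mouthpiece: black clarinet mouthpiece lying along its x axis, 91 mm long (x from -44.5 to +46 mm), round body 27 mm across and 27 mm high with its axis 13.5 mm up and x from -27 to +28 mm (nickel band 28 mm across at x -4 to +14), tapering beak to +x, cork tenon 22 mm across to -x, a flat underneath so that it does not roll; origin at the middle of the underside, z up
- barrel: black clarinet barrel standing on end, a plain cylinder 33 mm across and 64 mm tall with a nickel ring at each end; origin at the centre of its underside, z up
- bell_key: brass bell key lying along its x axis, 90 mm long: a tube 9 mm across and 9 mm high (two collars 11 mm across at x -22 to -18 and +16 to +20 mm) from x -30 to +30 mm, a round cup 19 mm across and 10.5 mm high at the +x end, a flat touch plate 15 mm wide and 4 mm thick at the -x end; origin at the middle of the underside, z up; grip across the tube at its middle
- jar: squat brown glass jar with a black cap, 54 mm across and 50 mm tall, upright; origin at the centre of its underside. Not to be moved
Mind the look-alikes: they are no part of the job. Leave any green, red or turquoise look-alike of the barrel alone.

How it is judged:
By the outcome, as a careful person would: the job done as asked, in the order asked, and still so for the second after the job is handed in, with the robot touching nothing.
It also fails if it takes over 131 s, if anything falls off the work surface, if the arm or the gripper's body presses on something with over 40 N, if the wrist force passes 120 N, or if a joint passes its speed limit or range.

ROBOT

A 6-joint arm with a two-finger parallel gripper is mounted at the origin on the work surface. World frame = base frame: x ahead of the robot, y to its left, z up, the work surface at z = 0. Lengths are in m, angles in rad, forces in N, time in s.
With the tool pointing down it reaches from about 0.375 to 0.9 m from the base axis. Payload 3.1 kg.
Tool frame: the origin (TCP) lies between the finger pads; the fingertips stand robot.tip_extent ahead of it and the grasp point (between the pads) lies 3 mm ahead of it (robot.tip_extent is the distance from the TCP to the fingertips, in m); z points along the fingers, x is the direction in which the jaws open and shut, and the axes are right-handed (so a half turn about z gives the same grasp; the last joint's range is limited). The gripper opens to 87 mm and grips with 3 to 60 N. Pads are 19 mm wide; open, the fingers measure 117 mm over their backs; the gripper's body (75 mm by 190 mm) begins 51 mm behind the grasp point.
Start: joints at [1.083, 0.527, 1.433, -0, 1.181, -0.178], TCP at [0.191, 0.595, 0.245] pointing down, gripper open.
Joint ranges: [-3.08, 3.08], [-0.75, 2.2], [0.22, 2.44], [-1.43, 4.57], [0, 2.65], [-2.85, 2.85]. Speed limits (rad/s): [2.79, 2.79, 3.14, 3.14, 3.14, 3.14].

INTERFACE

Orientations are given as a unit quaternion [x, y, z, w].
In Python, from rig import robot, cams gives the robot as it stands.
- The arm moves only by the tool carry_out, never from a script. Its argument "steps" is a list of rows, each a list of 3 entries, a list of its own where there are three numbers: the shift along the world's x, y, z in cm, then the turn about the world's z in degrees, then the closure, from 0 (fully open) to 1 (shut). In form: [[[dx, dy, dz], spin, fingers], ...]. A call has 1 to 10 rows; each row shifts and turns the pose as measured when the row begins; what a row does not reach is not made up. A row lasts 1/10 s, in which the tool goes at most 50 mm and 8.59 degrees, less where a joint would pass 70% of its speed; a pose out of reach is approached as far as the arm can. A call with a gripper value outside its range is refused whole. The fingers move at their own pace and stop on an object; "squeeze" is the grip in N (left out, the last holds). Time passes only in rows, so rows that do not move let the fingers close. It gives the time, the measured TCP pose, the force and the opening at its end, in the units of the state.
- robot.get_obs(): the state, without advancing time (a new reading comes with each control period).
- cams.camera(name): name is "side" or "top"; returns a dict with "pixels" (480x640x3 uint8, red, green, blue), "fx", "fy", "cx", "cy" (pixels), "eye" and "rotation" of the camera in the world. Camera axes: x right, y up, looking along -z (the intrinsics and any distortion apply to the point x, -y, -z); pixel columns grow to the right and rows downward; lengths in m; the calibration is good to about 2 mm. A picture is of the moment at which its call begins. There is no depth.
- robot.hand_in(): hands the job in, once; it reports no verdict.
The state is a dict: "time": time; "q": joint angles; "joint_velocities": joint speeds; "joint_torque": joint torques, N m; "position": TCP position; "tool_rot": TCP orientation; "ft_force": force on the tool from outside, world axes, zero at the start; "moment": the same for the moment, N m; "grip_width": finger opening in m.
Only numpy, scipy, OpenCV 4.12 (cv2) and the standard library are available. Lean on these libraries where they do the work, as an engineer would, in place of code of your own. Each camera call takes 0.05 s, during which the arm holds its last target. There are 200 camera calls.

## Working session

There is one attempt and no reset: what is moved stays moved. The work goes in short steps, Python scripts to look and compute and a tool call to move; the robot and the scene stay as the last step left them, time stands still between calls to the robot, and variables do not carry over. Pictures are saved under pics/ and viewed, about 12 in all and at most 16, crops included, and the job is handed in when it is done.

Besides the shell and the picture viewer there is one more tool, called after "Request:" by a JSON object that holds its "op" and its "data", one argument or row to a line. carry_out: Moves the arm, as the interface text tells. Its arguments: {"type":"object","properties":{"steps":{"type":"array"},"squeeze":{"type":"number"}},"required":["steps"]}

```bash
ls; mkdir -p pics; python3 - <<'E'
from rig import robot, cams
import cv2
print(robot.tip_extent, robot.get_obs())
for n in("top","side"):
    c=cams.camera(n); cv2.imwrite(f"pics/{n}0.png",c["pixels"][:,:,::-1]); print({k:v for k,v in c.items() if k!="pixels"})
E
```

```text
pics
0.022 {'time': 0.0, 'q': array([ 1.08252041e+00,  5.28479254e-01,  1.43393903e+00, -3.81851575e-05,
        1.18140621e+00, -1.78496512e-01]), 'joint_velocities': array([ 5.90699911e-05, -9.17120713e-04, -2.41264834e-03, -1.37911095e-03,
        1.13979190e-03, -1.09772920e-04]), 'joint_torque': array([-1.17540923e-03, -4.40052545e+01, -1.76586431e+01,  6.31208997e-02,
        5.82629757e-02, -1.56491142e-04]), 'position': array([0.19017088, 0.59461884, 0.24355188]), 'tool_rot': array([ 8.07723058e-01,  5.89561037e-01, -9.96137652e-04,  5.03289875e-04]), 'ft_force': array([0.14762426, 0.08882288, 0.01644397]), 'moment': array([-0.01122698, -0.03228361, -0.00882383]), 'grip_width': 0.08724881912806204}
{'fx': 562.1339215724246, 'fy': 562.1339215724246, 'cx': 315.6290450418135, 'cy': 239.36915931251227, 'eye': array([ 0.46609773, -0.00504755,  0.85128931]), 'rotation': array([-0.04137934,  0.0337323 ,  0.71254193, -0.69959552])}
{'fx': 474.3261714159619, 'fy': 474.3261714159619, 'cx': 325.2702002101025, 'cy': 244.0453783185573, 'eye': array([ 0.08857084, -0.43248269,  0.65904729]), 'rotation': array([ 0.35612499, -0.15158191, -0.36235858,  0.84787627])}
```

View pics/top0.png

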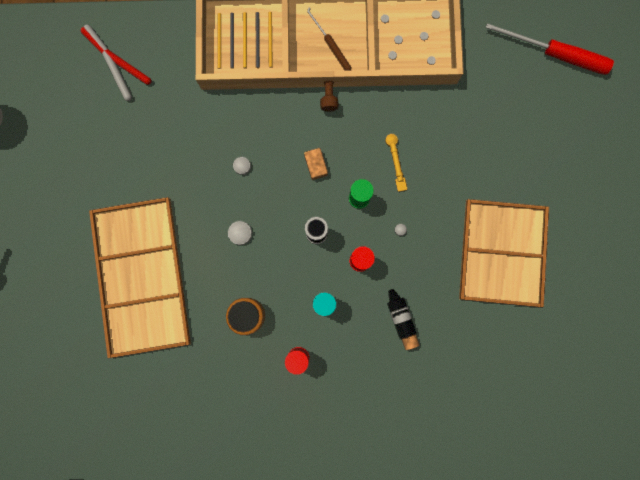

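View pics/side0.png

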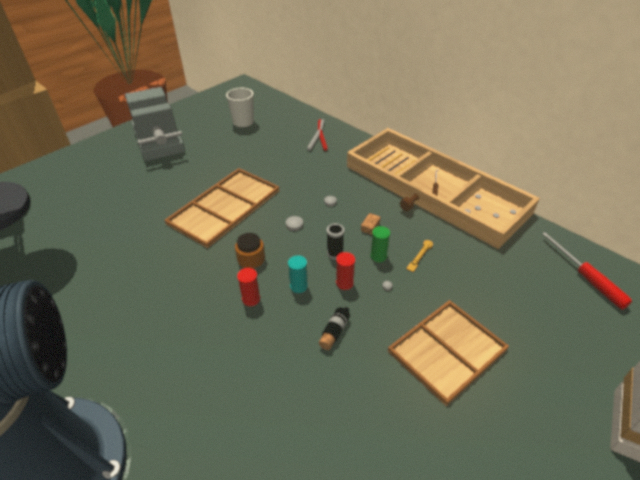

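Candidates, by pixel in the top view:
- **Barrel:** the black one with a nickel ring at (317,228). Look-alikes are green (361,193), red (362,259) and (297,362), and turquoise (324,305).
- **Cups:** large (240,233), middle (242,166), small (401,230).
- **Others:** bell key (397,162), mouthpiece (402,320), jar (245,317), tray_three (140,277), tray_two (505,253).

Next I'll measure them and check one crop.

```bash
cat > h.py <<'E'
import numpy as np, cv2
from rig import robot, cams
from scipy.spatial.transform import Rotation as R
def world(c,uv,z):
    uv=np.atleast_2d(np.array(uv,float))
    d=np.c_[(uv[:,0]-c["cx"])/c["fx"],-(uv[:,1]-c["cy"])/c["fy"],-np.ones(len(uv))]
    d=R.from_quat(c["rotation"]).apply(d); e=c["eye"]
    return (e+d*((z-e[2])/d[:,2])[:,None])[:,:2]
def pix(c,p):
    q=R.from_quat(c["rotation"]).inv().apply(np.atleast_2d(p)-c["eye"])
    return np.c_[c["cx"]+c["fx"]*q[:,0]/-q[:,2],c["cy"]-c["fy"]*q[:,1]/-q[:,2]]
E
python3 - <<'E'
from h import *
c=cams.camera("top"); im=c["pixels"][:,:,::-1].copy()
hsv=cv2.cvtColor(im,cv2.COLOR_BGR2HSV)
def comp(mask,box):
    m=np.zeros_like(mask);x0,y0,x1,y1=box;m[y0:y1,x0:x1]=mask[y0:y1,x0:x1]
    n,l,s,ce=cv2.connectedComponentsWithStats(m.astype(np.uint8)); k=1+np.argmax(s[1:,4])
    return np.argwhere(l==k)[:,::-1].astype(np.float32)
wood=((hsv[...,1]>90)&(hsv[...,0]<28)&(hsv[...,2]>60))
grey=((hsv[...,1]<50)&(hsv[...,2]>90))
brass=((hsv[...,1]>120)&(hsv[...,0]<35)&(hsv[...,2]>100))
for n,b in(("two",(455,190,560,315)),("three",(80,190,200,365))):
    p=comp(wood,b); r=cv2.minAreaRect(p); w=world(c,cv2.boxPoints(r),.012)
    print(n,r,w.mean(0).round(4),w.round(4).tolist(),np.linalg.norm(w[0]-w[1]),np.linalg.norm(w[1]-w[2]))
for n,b,z in(("large",(215,215,265,255),.008),("mid",(225,150,260,180),.008),("small",(388,220,415,242),.007)):
    p=comp(grey,b); (u,v),r=cv2.minEnclosingCircle(p); print(n,u,v,r,world(c,(u,v),z).round(4),p.mean(0))
p=comp(brass,(375,125,415,200)); r=cv2.minAreaRect(p);w=world(c,cv2.boxPoints(r),.006);print("key",r,w.mean(0),w.round(4).tolist())
p=comp(grey,(295,205,340,250)); (u,v),r=cv2.minEnclosingCircle(p); print("barrel",u,v,r,world(c,(u,v),.064))
p=comp(hsv[...,2]<35,(225,295,265,340)); (u,v),r=cv2.minEnclosingCircle(p); print("jarcap",u,v,r,world(c,(u,v),.05))
print("mouth rough",world(c,[(392,292),(412,347)],.0135), "cyl tops",world(c,[(361,188),(362,259),(324,305),(297,362)],.064))
cv2.imwrite("pics/crop1.png",cv2.resize(im[120:370,220:430],None,fx=2.4,fy=2.4,interpolation=cv2.INTER_CUBIC))
E
```

```text
two ((504.31427001953125, 252.694091796875), (85.00497436523438, 102.96232604980469), 3.9451863765716553) [ 0.5311 -0.2779] [[0.4598, -0.2063], [0.6136, -0.2238], [0.6021, -0.3506], [0.449, -0.3307]] 0.15473919150222315 0.12724529275582883
three ((138.69671630859375, 277.24224853515625), (151.78594970703125, 84.1841812133789), 82.34935760498047) [0.5054 0.2692] [[0.6107, 0.3496], [0.6255, 0.2227], [0.3998, 0.1906], [0.3855, 0.3139]] 0.12771805865010374 0.2279976644169779
large 239.5 234.5 31.31303596496582 [[0.5657 0.1183]] [239.21313 234.30357]
mid 242.0 164.5 22.34400177001953 [[0.6737 0.1141]] [241.55786 163.91048]
small 401.0 230.5 16.710874557495117 [[ 0.5673 -0.1259]] [400.83832 230.34132]
key ((395.4447326660156, 162.21734619140625), (57.859493255615234, 12.35274600982666), 78.92979431152344) [ 0.67314386 -0.12103877] [[0.716, -0.1046], [0.7194, -0.1234], [0.6302, -0.1374], [0.6269, -0.1188]]
barrel 317.0 227.0 31.112796783447266 [[5.67683679e-01 4.86537077e-04]]Traceback (most recent call last):
  File "<stdin>", line 18, in <module>
  File "<stdin>", line 6, in comp
    return _wrapfunc(a, 'argmax', axis=axis, out=out, **kwds)
    return bound(*args, **kwds)
ValueError: attempt to get argmax of an empty sequence
```

```bash
python3 - <<'E'
from h import *
c=cams.camera("top"); im=c["pixels"][:,:,::-1].copy()
g=im.min(2)
print("bg",g[210,280],im[210,280],"jarcap",im[317,245],"cup",im[233,240])
def comp(mask,box):
    m=np.zeros_like(mask);x0,y0,x1,y1=box;m[y0:y1,x0:x1]=mask[y0:y1,x0:x1]
    n,l,s,ce=cv2.connectedComponentsWithStats(m.astype(np.uint8)); k=1+np.argmax(s[1:,4])
    return np.argwhere(l==k)[:,::-1].astype(np.float32)
grey=g>100
for n,b,z in(("large",(215,215,265,255),.009),("mid",(225,150,260,180),.008),("small",(388,220,415,242),.008),("barrel",(295,205,340,250),.064)):
    p=comp(grey,b); (u,v),r=cv2.minEnclosingCircle(p); print(n,u,v,r,world(c,(u,v),z).round(4))
p=comp((g<30)&(im.max(2)<60),(380,280,420,350)); r=cv2.minAreaRect(p); print("mouthdark",r,world(c,cv2.boxPoints(r),.0135).round(4).tolist())
print("jar",world(c,(245,317),.05),"mouth rough",world(c,[(392,292),(412,347)],.0135), "cyl tops",world(c,[(361,188),(362,259),(324,305),(297,362)],.064))
cv2.imwrite("pics/crop1.png",cv2.resize(im[125:365,220:420],None,fx=2.5,fy=2.5,interpolation=cv2.INTER_CUBIC))
E
```

```text
bg 82 [82 99 83] jarcap [38 46 45] cup [163 176 180]
large 238.7762451171875 232.1685028076172 11.94061279296875 [[0.5692 0.1192]]
mid 240.70370483398438 164.51852416992188 8.65955924987793 [[0.6737 0.1161]]
small 400.125 228.875 5.65971565246582 [[ 0.5696 -0.1245]]
barrel 315.7298889160156 227.55746459960938 11.818354606628418 [[0.5669 0.0023]]
mouthdark ((405.8138427734375, 329.1131286621094), (15.463871955871582, 17.514331817626953), 70.01689147949219) [[0.4268, -0.1113], [0.4351, -0.1358], [0.4138, -0.1428], [0.4055, -0.1184]]
jar [[0.44310694 0.10474904]] mouth rough [[ 0.47499207 -0.1085293 ]
 [ 0.39421548 -0.13522475]] cyl tops [[ 0.62233823 -0.06303438]
 [ 0.52125456 -0.06178093]
 [ 0.45814426 -0.00728406]
 [ 0.38084419  0.03139145]]
```

View pics/crop1.png

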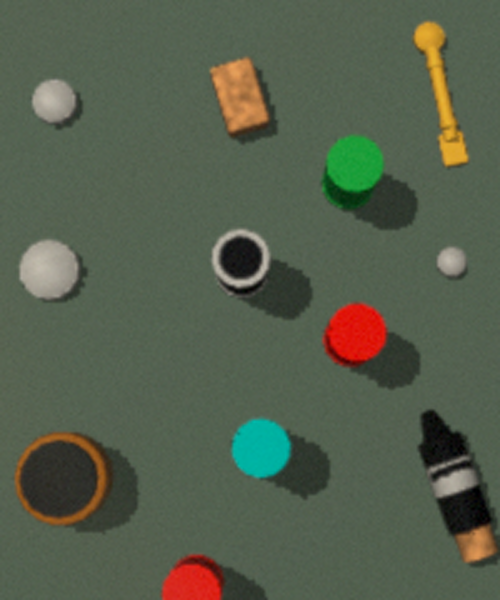

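The crop confirms the choices: the black barrel with a nickel ring is at crop (241,258), the small cup at (452,262), the key at (440,95) and the mouthpiece at (455,490). I'll go in the order asked, large cup first.

Request:
{"op": "carry_out", "data": {
  "steps": [
    [[2.5,-3.2,0],1.2,0.3],
    [[2.5,-3.2,0],1.2,0.3],
    [[2.5,-3.2,0],1.2,0.3],
    [[2.5,-3.2,0],1.2,0.3],
    [[2.5,-3.2,0],1.2,0.3],
    [[2.5,-3.2,0],1.2,0.3],
    [[2.5,-3.2,0],1.2,0.3],
    [[2.5,-3.2,0],1.2,0.3],
    [[2.5,-3.2,0],1.2,0.3],
    [[2.5,-3.2,0],1.2,0.3]
  ],
  "squeeze": 15
}}

```text
time: 1.2
position: [0.4436, 0.2666, 0.2428]
tool_rot: [0.735, 0.678, 0.0, -0.001]
ft_force: [-0.2, -0.3, 0.3]
grip_width: 0.0613
```

Request:
{"op": "carry_out", "data": {
  "steps": [
    [[3.1,-3.7,-1],0,0.3],
    [[3.1,-3.7,-2],0,0.3],
    [[3.1,-3.7,-3],0,0.3],
    [[3.1,-3.6,-3],0,0.3],
    [[0,0,-3],0,0.3],
    [[0,0,0],0,0.3]
  ]
}}

```text
time: 1.8
position: [0.5655, 0.1221, 0.1304]
tool_rot: [0.737, 0.675, 0.004, 0.002]
ft_force: [-0.8, -0.4, 0.9]
grip_width: 0.0607
```

```bash
python3 - <<'E'
from h import *
o=robot.get_obs();print(o["position"],o["grip_width"])
for n in("top","side"):
    c=cams.camera(n); im=c["pixels"][:,:,::-1].copy()
    if n=="side":
        u,v=pix(c,[.569,.119,.005])[0].astype(int); cr=im[v-110:v+90,u-130:u+130]
        cv2.imwrite("pics/s1.png",cv2.resize(cr,None,fx=2.5,fy=2.5,interpolation=cv2.INTER_CUBIC)); print(u,v)
    else: cv2.imwrite("pics/t1.png",im)
E
```

```text
[0.56550685 0.12214328 0.13041991] 0.06073355904696253
293 223
```

View pics/s1.png

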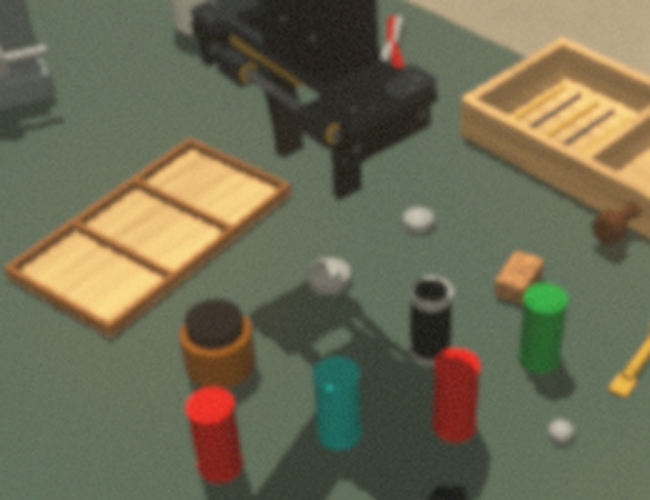

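The side view shows the fingers above the large cup (crop 329,275), and both cameras agree on its position to about 1 px. I'll descend and grip.

Request:
{"op": "carry_out", "data": {
  "steps": [
    [[0.35,-0.3,-2],0,0.3],
    [[0,0,-3],0,0.3],
    [[0,0,-3],0,0.3],
    [[0,0,-1.6],0,0.3],
    [[0,0,-0.8],0,0.3],
    [[0,0,0],0,0.3]
  ]
}}

```text
time: 2.5
position: [0.5779, 0.1268, 0.0404]
tool_rot: [0.733, 0.68, 0.016, 0.013]
ft_force: [0.3, 0.3, -0.2]
grip_width: 0.061
```

Request:
{"op": "carry_out", "data": {
  "steps": [
    [[0,0,0],0,0.3],
    [[0,0,0],0,0.3]
  ]
}}

```text
time: 2.7
position: [0.5794, 0.1279, 0.0434]
tool_rot: [0.733, 0.68, 0.018, 0.014]
ft_force: [-0.4, 0.5, 0.3]
grip_width: 0.0608
```

```bash
python3 - <<'E'
from h import *
o=robot.get_obs();print({k:v.round(4) if hasattr(v,'round') else v for k,v in o.items()}); print(R.from_quat(o["tool_rot"]).as_matrix().round(3))
E
```

```text
{'time': 2.7, 'q': array([ 0.0278,  0.761 ,  1.6829,  0.0047,  0.6517, -1.4724]), 'joint_velocities': array([ 0.007 , -0.0233, -0.0099,  0.0002,  0.0052,  0.0005]), 'joint_torque': array([ 2.41000e-02, -4.49076e+01, -9.14830e+00, -8.90000e-03,
       -8.27000e-02, -1.00000e-03]), 'position': array([0.5794, 0.1279, 0.0434]), 'tool_rot': array([0.7327, 0.6802, 0.0182, 0.0141]), 'ft_force': array([-0.4157,  0.458 ,  0.2708]), 'moment': array([ 0.023 ,  0.0114, -0.0292]), 'grip_width': 0.06075642065080312}
[[ 0.074  0.996  0.046]
 [ 0.997 -0.074  0.004]
 [ 0.008  0.045 -0.999]]
```

The tool drifted and tilted about 2.6°. I'll see how the arm responds row by row.

Request:
{"op": "carry_out", "data": {
  "steps": [
    [[0,0,2],0,0.3]
  ]
}}

```text
time: 2.8
position: [0.5782, 0.128, 0.0628]
tool_rot: [0.733, 0.68, 0.017, 0.013]
ft_force: [0.2, -0.1, -0.3]
grip_width: 0.0611
```

Request:
{"op": "carry_out", "data": {
  "steps": [
    [[0,0,2],0,0.3]
  ]
}}

```text
time: 2.9
position: [0.5785, 0.1281, 0.0841]
tool_rot: [0.733, 0.68, 0.017, 0.013]
ft_force: [0.8, -0.2, -0.5]
grip_width: 0.0608
```

Request:
{"op": "carry_out", "data": {
  "steps": [
    [[0,0,0],0,0.3]
  ]
}}

```text
time: 3.0
position: [0.5807, 0.1283, 0.0874]
tool_rot: [0.732, 0.68, 0.02, 0.016]
ft_force: [0.7, 0.1, -0.6]
grip_width: 0.0607
```

Request:
{"op": "carry_out", "data": {
  "steps": [
    [[0,0,0],0,0.3]
  ]
}}

```text
time: 3.1
position: [0.581, 0.1284, 0.0881]
tool_rot: [0.732, 0.68, 0.02, 0.016]
ft_force: [-0.3, 0.0, 1.0]
grip_width: 0.0605
```

Request:
{"op": "carry_out", "data": {
  "steps": [
    [[-1,-1,0],0,0.3]
  ]
}}

```text
time: 3.2
position: [0.5727, 0.119, 0.0886]
tool_rot: [0.732, 0.681, 0.022, 0.017]
ft_force: [0.5, 0.9, 0.6]
grip_width: 0.061
```

Request:
{"op": "carry_out", "data": {
  "steps": [
    [[0,0,0],0,0.3]
  ]
}}

```text
time: 3.3
position: [0.5709, 0.1184, 0.0879]
tool_rot: [0.732, 0.68, 0.021, 0.016]
ft_force: [-0.1, -0.6, 0.6]
grip_width: 0.0608
```

Request:
{"op": "carry_out", "data": {
  "steps": [
    [[0,0,-1],0,0.3],
    [[0,0,-1],0,0.3],
    [[0,0,-1],0,0.3]
  ]
}}

```text
time: 3.6
position: [0.5724, 0.1188, 0.0559]
tool_rot: [0.732, 0.68, 0.022, 0.017]
ft_force: [0.9, 0.6, -0.5]
grip_width: 0.061
```

Request:
{"op": "carry_out", "data": {
  "steps": [
    [[0,0,0],0,0.3],
    [[0,0,0],0,0.3]
  ]
}}

```text
time: 3.8
position: [0.571, 0.1191, 0.0525]
tool_rot: [0.732, 0.68, 0.02, 0.015]
ft_force: [0.2, 0.0, -0.5]
grip_width: 0.0611
```

Request:
{"op": "carry_out", "data": {
  "steps": [
    [[0,0,1],0,0.3],
    [[0,0,1],0,0.3],
    [[0,0,1],0,0.3]
  ]
}}

```text
time: 4.1
position: [0.5703, 0.1192, 0.0833]
tool_rot: [0.732, 0.68, 0.019, 0.014]
ft_force: [-0.6, 0.1, 0.4]
grip_width: 0.0612
```

Request:
{"op": "carry_out", "data": {
  "steps": [
    [[0,0,0],0,0.3],
    [[0,0,0],0,0.3]
  ]
}}

```text
time: 4.3
position: [0.5722, 0.1194, 0.0869]
tool_rot: [0.732, 0.68, 0.021, 0.016]
ft_force: [-0.5, -0.1, -0.7]
grip_width: 0.061
```

Request:
{"op": "carry_out", "data": {
  "steps": [
    [[0,0,0],0,0.3],
    [[0,0,0],0,0.3],
    [[0,0,0],0,0.3]
  ]
}}

```text
time: 4.6
position: [0.5722, 0.1193, 0.0873]
tool_rot: [0.732, 0.68, 0.022, 0.017]
ft_force: [0.3, 0.2, 0.0]
grip_width: 0.061
```

Request:
{"op": "carry_out", "data": {
  "steps": [
    [[0,0,4],0,0.3],
    [[0,0,4],0,0.3]
  ]
}}

```text
time: 4.8
position: [0.5673, 0.119, 0.1621]
tool_rot: [0.733, 0.68, 0.015, 0.011]
ft_force: [1.9, -0.3, 0.2]
grip_width: 0.0609
```

Request:
{"op": "carry_out", "data": {
  "steps": [
    [[0,0,0],0,0.3],
    [[0,0,0],0,0.3]
  ]
}}

```text
time: 5.0
position: [0.57, 0.1191, 0.1664]
tool_rot: [0.732, 0.68, 0.019, 0.014]
ft_force: [-0.7, 0.3, 0.3]
grip_width: 0.0614
```

Slow moves are repeatable, and the remaining tilt is about the jaw axis, so it does no harm. I'll use gentler vertical moves.

Request:
{"op": "carry_out", "data": {
  "steps": [
    [[0,0,-1],0,0.3],
    [[0,0,-2],0,0.3],
    [[0,0,-2],0,0.3],
    [[0,0,-2],0,0.3],
    [[0,0,-2],0,0.3],
    [[0,0,-1.5],0,0.3],
    [[0,0,-1],0,0.3],
    [[0,0,-0.6],0,0.3],
    [[0,0,-0.3],0,0.3],
    [[0,0,0],0,0.3]
  ]
}}

```text
time: 6.0
position: [0.5606, 0.1186, 0.0227]
tool_rot: [0.733, 0.68, 0.01, 0.007]
ft_force: [-0.5, 0.5, 2.4]
grip_width: 0.0612
```

Request:
{"op": "carry_out", "data": {
  "steps": [
    [[0.3,0,0.2],0,0.3],
    [[0.4,0,0],0,0.3],
    [[0.1,0,0],0,0.3]
  ]
}}

```text
time: 6.3
position: [0.5704, 0.1187, 0.0265]
tool_rot: [0.733, 0.68, 0.012, 0.008]
ft_force: [0.0, 0.1, -0.6]
grip_width: 0.0607
```

Request:
{"op": "carry_out", "data": {
  "steps": [
    [[0,0,0],0,0.7],
    [[0,0,0],0,0.7],
    [[0,0,0],0,0.7],
    [[0,0,0],0,0.7],
    [[0,0,0],0,0.7]
  ]
}}

```text
time: 6.8
position: [0.5713, 0.1187, 0.0278]
tool_rot: [0.733, 0.68, 0.013, 0.009]
ft_force: [0.3, 0.0, -0.7]
grip_width: 0.0349
```

Request:
{"op": "carry_out", "data": {
  "steps": [
    [[0,0,0],0,0.5],
    [[-0.2,0,0],0,0.5],
    [[0,0,-0.2],0,0.5],
    [[0,0,-0.2],0,0.5],
    [[0,0,-0.05],0,0.7],
    [[0,0,-0.05],0,0.7],
    [[0,0,-0.03],0,0.7],
    [[0,0,-0.03],0,0.7]
  ]
}}

```text
time: 7.6
position: [0.5688, 0.118, 0.0227]
tool_rot: [0.733, 0.681, 0.012, 0.009]
ft_force: [-1.4, 0.9, 3.9]
grip_width: 0.0354
```

Gripped on the rim. I'll lift and check the width.

Request:
{"op": "carry_out", "data": {
  "steps": [
    [[0,0,0.5],0,0.75],
    [[0,0,1],0,0.75],
    [[0,0,1.5],0,0.75],
    [[0,0,2],0,0.75],
    [[0,0,2],0,0.75],
    [[0,0,2],0,0.75],
    [[0,0,1.5],0,0.75],
    [[0,0,0.5],0,0.75]
  ]
}}

```text
time: 8.4
position: [0.5677, 0.1186, 0.1383]
tool_rot: [0.733, 0.681, 0.012, 0.008]
ft_force: [0.8, 0.6, -0.6]
grip_width: 0.0353
```

Request:
{"op": "carry_out", "data": {
  "steps": [
    [[-0.3,-1.5,0],0,0.75],
    [[-0.6,-3,0],0,0.75],
    [[-0.7,-4,0],0,0.75],
    [[-0.7,-4,0],0,0.75],
    [[-0.7,-4,0],0,0.75],
    [[-0.7,-4,0],0,0.75],
    [[-0.7,-4,0],0,0.75],
    [[-0.7,-4,0],0,0.75],
    [[-0.7,-4,0],0,0.75],
    [[-0.6,-3,0],0,0.75]
  ]
}}

```text
time: 9.4
position: [0.4924, -0.2504, 0.133]
tool_rot: [0.73, 0.683, 0.01, 0.004]
ft_force: [0.7, 0.8, -0.9]
grip_width: 0.0353
```

Request:
{"op": "carry_out", "data": {
  "steps": [
    [[-0.4,-2,0],0,0.75],
    [[-0.2,-1,0],0,0.75],
    [[0,-0.3,0],0,0.75]
  ]
}}

```text
time: 9.7
position: [0.4818, -0.2901, 0.1304]
tool_rot: [0.733, 0.681, 0.009, 0.002]
ft_force: [-0.7, 0.3, -0.4]
grip_width: 0.0352
```

Request:
{"op": "carry_out", "data": {
  "steps": [
    [[0.6,0.7,-0.5],0,0.75],
    [[0.6,0.7,-1.5],0,0.75],
    [[0.1,0.1,-2],0,0.75],
    [[0,0,-2],0,0.75],
    [[0,0,-1.5],0,0.75],
    [[0,0,-1],0,0.75],
    [[0,0,-0.6],0,0.75],
    [[0,0,-0.2],0,0.75],
    [[0,0,0],0,0.75]
  ]
}}

```text
time: 10.6
position: [0.4971, -0.261, 0.0319]
tool_rot: [0.729, 0.684, 0.01, -0.001]
ft_force: [0.3, 0.7, -0.5]
grip_width: 0.0353
```

```bash
cat >> h.py <<'E'
def trays(c):
    im=c["pixels"][:,:,::-1]; hsv=cv2.cvtColor(im,cv2.COLOR_BGR2HSV)
    T=dict(two=(np.array([.5311,-.2779]),-6.,1),three=(np.array([.5054,.2692]),7.6,2)); out={}
    return T
E
python3 - <<'E'
from h import *
c=cams.camera("side"); im=c["pixels"][:,:,::-1].copy()
for ctr,a,L,n in(((.5311,-.2779),-6,.151,2),((.5054,.2692),7.6,.224,3)):
    a=np.radians(a);ux=np.array([np.cos(a),np.sin(a)]);uy=np.array([-ux[1],ux[0]])
    P=[np.r_[np.array(ctr)+sx*L/2*ux+sy*.061*uy,.012] for sx,sy in((1,1),(1,-1),(-1,-1),(-1,1))]
    cv2.polylines(im,[pix(c,P).round().astype(int)],True,(255,0,255),1)
print(robot.get_obs()["position"])
cv2.imwrite("pics/s2.png",cv2.resize(im[150:410,150:550],None,fx=2,fy=2,interpolation=cv2.INTER_CUBIC))
E
```

```text
[ 0.49717852 -0.26111836  0.03215685]
```

View pics/s2.png

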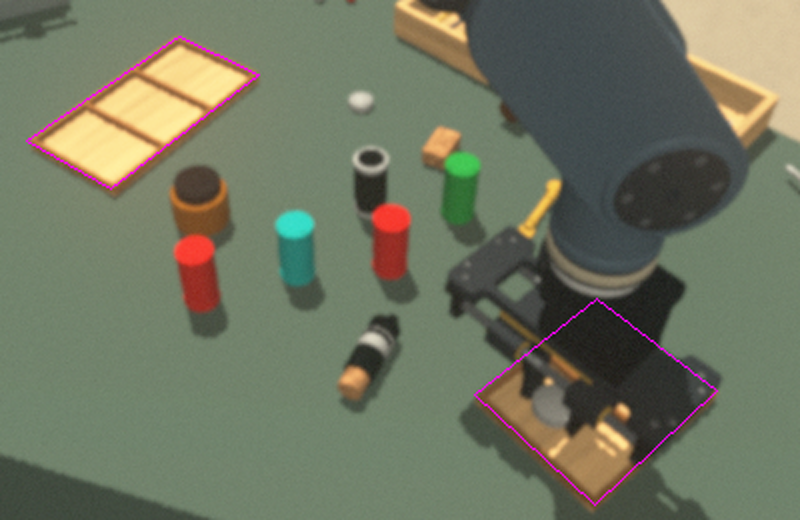

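The overlay matches both trays and the cup is inside the near compartment. I'll centre it, lower it and release.

Request:
{"op": "carry_out", "data": {
  "steps": [
    [[0,-0.5,0],0,0.75],
    [[0,-0.4,-0.1],0,0.75],
    [[0,0,-0.2],0,0.75],
    [[0,0,-0.2],0,0.75],
    [[0,0,-0.05],0,0.75]
  ]
}}

```text
time: 11.15
position: [0.4984, -0.273, 0.0286]
tool_rot: [0.729, 0.684, 0.011, 0.002]
ft_force: [0.1, 1.1, -0.2]
grip_width: 0.0348
```

Request:
{"op": "carry_out", "data": {
  "steps": [
    [[0,0,-0.15],0,0.75],
    [[0,0,-0.1],0,0.75],
    [[0,0,0],0,0.75]
  ]
}}

```text
time: 11.45
position: [0.4984, -0.2731, 0.0269]
tool_rot: [0.729, 0.684, 0.011, 0.002]
ft_force: [-0.4, 0.6, -1.5]
grip_width: 0.0352
```

Request:
{"op": "carry_out", "data": {
  "steps": [
    [[0,0,0],0,0.45],
    [[0,0,0],0,0.45],
    [[0,0,0],0,0.45],
    [[0,0,0.5],0,0.45],
    [[0,0,1],0,0.45],
    [[0,0,2],0,0.45],
    [[0,0,2],0,0.5],
    [[0,0,2],0,0.6],
    [[0,0,1.5],0,0.6],
    [[0,0,0.5],0,0.6]
  ]
}}

```text
time: 12.45
position: [0.4976, -0.2724, 0.1274]
tool_rot: [0.729, 0.684, 0.01, 0.001]
ft_force: [0.8, 0.1, 0.7]
grip_width: 0.0356
```

Request:
{"op": "carry_out", "data": {
  "steps": [
    [[1,0.8,0],1.3,0.6],
    [[2,1.7,0],1.3,0.6],
    [[2.5,2.2,0],1.3,0.6],
    [[2.5,2.2,0],1.3,0.6],
    [[2.5,2.2,0],1.3,0.6],
    [[2.5,2.2,0],1.3,0.6],
    [[2,1.7,0],1.3,0.6],
    [[1,0.8,0],1.3,0.6],
    [[0.5,0.4,0],1,0.6],
    [[0,0,0],0,0.6]
  ]
}}

```text
time: 13.45
position: [0.6689, -0.1186, 0.1221]
tool_rot: [0.652, 0.758, 0.01, -0.003]
ft_force: [0.4, -0.6, 0.6]
grip_width: 0.0348
```

```bash
cat > st.py <<'E'
from h import *
o=robot.get_obs();m=R.from_quat(o["tool_rot"]).as_matrix()
print(round(o["time"],2),(o["position"]*100).round(2),"yaw",np.degrees(np.arctan2(m[1,0],m[0,0])).round(1),"tool z",m[:,2].round(3),"w",round(o["grip_width"]*1000,1),"f",o["ft_force"].round(1))
E
python3 st.py; python3 - <<'E'
from h import *
c=cams.camera("side"); im=c["pixels"][:,:,::-1].copy(); 
a=np.radians(9); P=[[.673+t*np.cos(a),-.121+t*np.sin(a),.006] for t in(-.045,0,.045)]
for u,v in pix(c,P): cv2.circle(im,(int(round(u)),int(round(v))),1,(255,0,255),-1)
u,v=pix(c,P[1])[0].astype(int); cv2.imwrite("pics/s3.png",cv2.resize(im[v-70:v+60,u-80:u+80],None,fx=4,fy=4,interpolation=cv2.INTER_CUBIC))
E
```

```text
13.45 [ 66.89 -11.86  12.21] yaw 98.6 tool z [ 0.008  0.019 -1.   ] w 34.8 f [ 0.4 -0.6  0.6]
```

View pics/s3.png

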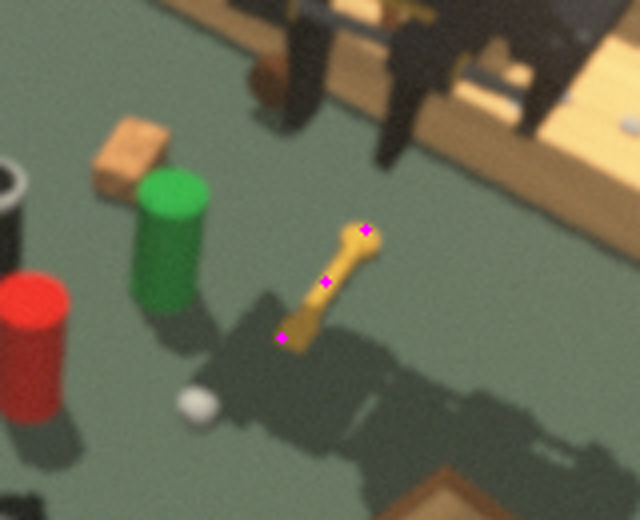

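Request:
{"op": "carry_out", "data": {
  "steps": [
    [[0.2,-0.2,-0.5],0,0.6],
    [[0.1,-0.1,-1.5],0,0.6],
    [[0,0,-2],0,0.6],
    [[0,0,-2],0,0.6],
    [[0,0,-1.5],0,0.6],
    [[0,0,-0.8],0,0.6],
    [[0,0,-0.4],0,0.6],
    [[0,0,-0.2],0,0.6],
    [[0,0,0],0,0.6]
  ]
}}

```text
time: 14.4
position: [0.6667, -0.1289, 0.0257]
tool_rot: [0.656, 0.755, 0.008, -0.005]
ft_force: [-0.8, -0.7, -0.0]
grip_width: 0.035
```

```bash
python3 st.py
```

```text
14.4 [ 66.67 -12.89   2.57] yaw 98.0 tool z [ 0.003  0.019 -1.   ] w 35.0 f [-0.8 -0.7 -0. ]
```

Request:
{"op": "carry_out", "data": {
  "steps": [
    [[0.2,0.3,-0.05],0,0.6],
    [[0.2,0.3,-0.1],0,0.6],
    [[0.1,0.1,0],0,0.6],
    [[0,0,0],0,0.6]
  ]
}}

```text
time: 14.8
position: [0.674, -0.1214, 0.0267]
tool_rot: [0.656, 0.755, 0.009, -0.003]
ft_force: [-0.3, -0.5, -0.0]
grip_width: 0.0352
```

```bash
python3 st.py
```

```text
14.8 [ 67.4  -12.14   2.67] yaw 98.0 tool z [ 0.008  0.017 -1.   ] w 35.2 f [-0.3 -0.5 -0. ]
```

Request:
{"op": "carry_out", "data": {
  "steps": [
    [[0,0,-0.2],0,0.6],
    [[0,0,-0.1],0,0.95],
    [[0,0,-0.02],0,0.95],
    [[0,0,-0.02],0,0.95],
    [[0,0,0],0,0.95],
    [[0,0,0],0,0.95]
  ]
}}

```text
time: 15.4
position: [0.6742, -0.1213, 0.0235]
tool_rot: [0.656, 0.755, 0.009, -0.002]
ft_force: [0.1, 0.2, 0.7]
grip_width: 0.0079
```

```bash
python3 st.py
```

```text
15.4 [ 67.42 -12.13   2.35] yaw 98.0 tool z [ 0.008  0.017 -1.   ] w 7.9 f [0.1 0.2 0.7]
```

Request:
{"op": "carry_out", "data": {
  "steps": [
    [[0,0,0.5],0,0.95],
    [[0,0,1],0,0.95],
    [[0,0,2],0,0.95],
    [[0,0,2],0,0.95],
    [[0,0,1.5],-2,0.95],
    [[0,0,1],-4,0.95],
    [[-0.5,-0.8,0.5],-8,0.95],
    [[-1,-1.5,0],-8,0.95],
    [[-1,-1.5,0],-8,0.95],
    [[-1,-1.5,0],-8,0.95]
  ]
}}

```text
time: 16.4
position: [0.6405, -0.1739, 0.12]
tool_rot: [0.871, 0.491, 0.012, 0.004]
ft_force: [-0.2, -0.1, -0.4]
grip_width: 0.0084
```

Request:
{"op": "carry_out", "data": {
  "steps": [
    [[-1,-1.6,0],-8,0.95],
    [[-1,-1.6,0],-8,0.95],
    [[-1,-1.6,0],-8,0.95],
    [[-1,-1.6,0],-8,0.95],
    [[-1,-1.6,0],-8,0.95],
    [[-1,-1.5,0],-8,0.95],
    [[-0.6,-1,0],-7,0.95],
    [[-0.3,-0.4,0],-3,0.95],
    [[0,0,0],0,0.95]
  ]
}}

```text
time: 17.3
position: [0.5684, -0.2906, 0.1298]
tool_rot: [1.0, -0.017, 0.011, 0.014]
ft_force: [-0.6, 0.1, -0.5]
grip_width: 0.0084
```

```bash
python3 st.py
```

```text
17.3 [ 56.84 -29.06  12.98] yaw -1.9 tool z [ 0.021 -0.028 -0.999] w 8.4 f [-0.6  0.1 -0.5]
```

Request:
{"op": "carry_out", "data": {
  "steps": [
    [[0,0.4,-0.5],-2,0.95],
    [[0,0.4,-1.5],-2,0.95],
    [[0,0,-2],0,0.95],
    [[0,0,-2],0,0.95],
    [[0,0,-1.5],0,0.95],
    [[0,0,-0.8],0,0.95],
    [[0,0,-0.4],0,0.95],
    [[0,0,0],0,0.95]
  ]
}}

```text
time: 18.1
position: [0.572, -0.2822, 0.0456]
tool_rot: [0.999, -0.048, 0.015, 0.017]
ft_force: [0.5, -0.1, 0.4]
grip_width: 0.0087
```

```bash
python3 st.py; python3 - <<'E'
from h import *
c=cams.camera("side"); im=c["pixels"][:,:,::-1].copy()
u,v=pix(c,[.531,-.278,.01])[0].astype(int); print(u,v); cv2.imwrite("pics/s4.png",cv2.resize(im[v-80:v+70,u-90:u+90],None,fx=4,fy=4,interpolation=cv2.INTER_CUBIC))
E
```

```text
18.1 [ 57.2  -28.22   4.56] yaw -5.5 tool z [ 0.028 -0.035 -0.999] w 8.7 f [ 0.5 -0.1  0.4]
447 346
```

View pics/s4.png

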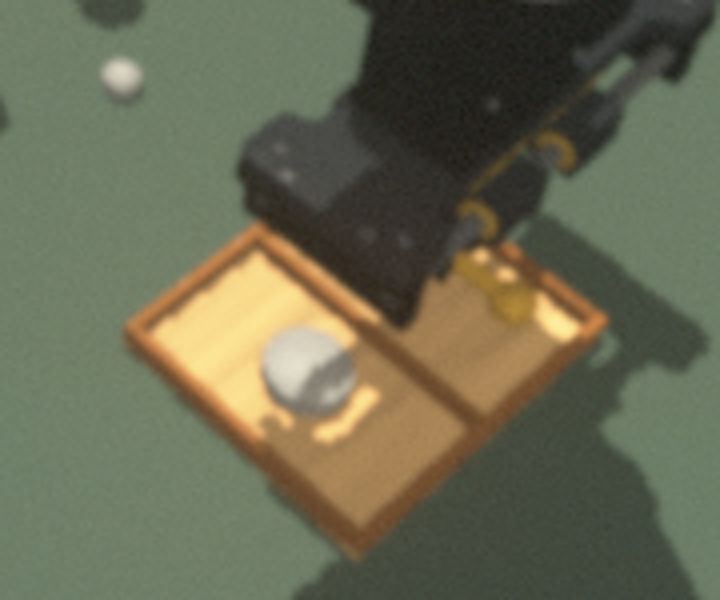

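Request:
{"op": "carry_out", "data": {
  "steps": [
    [[-0.2,0,-0.4],0,0.95],
    [[-0.2,0,-0.5],0,0.95],
    [[0,0,-0.4],0,0.95],
    [[0,0,-0.2],0,0.95],
    [[0,0,-0.05],0,0.95]
  ]
}}

```text
time: 18.65
position: [0.5689, -0.2834, 0.0315]
tool_rot: [0.999, -0.048, 0.017, 0.018]
ft_force: [0.1, -0.6, -0.0]
grip_width: 0.0082
```

```bash
python3 st.py
```

```text
18.65 [ 56.89 -28.34   3.15] yaw -5.5 tool z [ 0.032 -0.038 -0.999] w 8.2 f [ 0.1 -0.6 -0. ]
```

Request:
{"op": "carry_out", "data": {
  "steps": [
    [[0,0,-0.2],0,0.95],
    [[0,0,-0.2],0,0.95],
    [[0,0,-0.05],0,0.95]
  ]
}}

```text
time: 18.95
position: [0.5693, -0.2837, 0.0274]
tool_rot: [0.999, -0.048, 0.017, 0.018]
ft_force: [-1.1, 1.0, 4.9]
grip_width: 0.0082
```

```bash
python3 st.py
```

```text
18.95 [ 56.93 -28.37   2.74] yaw -5.5 tool z [ 0.032 -0.038 -0.999] w 8.2 f [-1.1  1.   4.9]
```

Request:
{"op": "carry_out", "data": {
  "steps": [
    [[0,0,0],0,0.73],
    [[0,0,0],0,0.73],
    [[0,0,0],0,0.73],
    [[0,0,0.5],0,0.73],
    [[0,0,1.5],0,0.73],
    [[0,0,2.5],0,0.6],
    [[0,0,2.5],0,0.6],
    [[0,0,2],0,0.6],
    [[0,0,1.5],0,0.6],
    [[0,0,0.5],0,0.6]
  ]
}}

```text
time: 19.95
position: [0.5691, -0.2834, 0.1459]
tool_rot: [0.998, -0.048, 0.018, 0.019]
ft_force: [-0.4, 0.1, 0.7]
grip_width: 0.0347
```

```bash
python3 st.py
```

```text
19.95 [ 56.91 -28.34  14.59] yaw -5.5 tool z [ 0.034 -0.039 -0.999] w 34.7 f [-0.4  0.1  0.7]
```

Request:
{"op": "carry_out", "data": {
  "steps": [
    [[0,0.5,0],-4,0.6],
    [[0,1.2,0],-8,0.6],
    [[0,1.8,0],-8.5,0.6],
    [[0,2,0],-8.5,0.6],
    [[0,2,0],-8.5,0.6],
    [[0,2,0],-8.5,0.6],
    [[0,2,0],-8.5,0.6],
    [[0,1.8,0],-8.5,0.6],
    [[0,1.2,0],-8,0.6],
    [[0,0.6,0],-4,0.6]
  ]
}}

```text
time: 20.95
position: [0.5678, -0.1282, 0.1511]
tool_rot: [0.754, -0.656, 0.003, 0.029]
ft_force: [-0.5, 0.4, 0.7]
grip_width: 0.035
```

Request:
{"op": "carry_out", "data": {
  "steps": [
    [[0,0,-0.5],0,0.6],
    [[0,0,-1.5],0,0.6],
    [[0,0,-1.5],0,0.6],
    [[0,0,-1],0,0.6],
    [[0,0,-0.5],0,0.6],
    [[0,0,0],0,0.6]
  ]
}}

```text
time: 21.55
position: [0.5674, -0.1283, 0.0992]
tool_rot: [0.757, -0.653, 0.003, 0.029]
ft_force: [0.0, -0.2, -0.3]
grip_width: 0.0349
```

```bash
python3 st.py;  python3 - <<'E'
from h import *
c=cams.camera("side"); im=c["pixels"][:,:,::-1].copy()
p=pix(c,[.5696,-.1245,.008])[0]; u,v=p.astype(int)
cr=im[v-25:v+25,u-25:u+25].min(2)>110; n,l,s,ce=cv2.connectedComponentsWithStats(cr.astype(np.uint8)); print(p,s[1:],ce[1:]+[u-25,v-25])
cv2.imwrite("pics/s5.png",cv2.resize(im[v-80:v+70,u-90:u+90],None,fx=4,fy=4,interpolation=cv2.INTER_CUBIC))
E
```

```text
21.55 [ 56.74 -12.83   9.92] yaw -81.6 tool z [-0.033 -0.049 -0.998] w 34.9 f [ 0.  -0.2 -0.3]
[386.66216623 283.97725228] [[21 22 11  9 71]] [[386.78873239 283.61971831]]
```

View pics/s5.png

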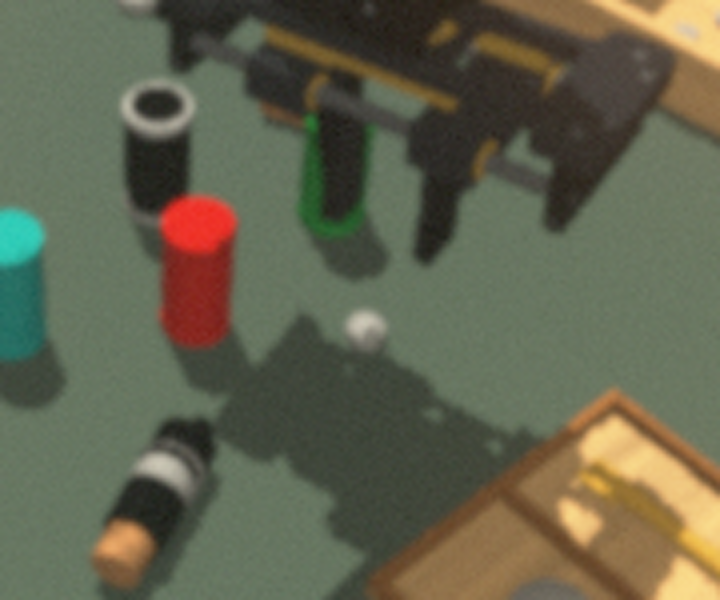

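Request:
{"op": "carry_out", "data": {
  "steps": [
    [[0.2,0.2,-0.5],0,0.6],
    [[0.2,0.3,-1.5],0,0.6],
    [[0,0,-1.5],0,0.6],
    [[0,0,-1.5],0,0.6],
    [[0,0,-0.8],0,0.6],
    [[0,0,-0.3],0,0.6],
    [[0,0,0],0,0.6]
  ]
}}

```text
time: 22.3
position: [0.574, -0.1229, 0.0354]
tool_rot: [0.757, -0.653, 0.006, 0.028]
ft_force: [-0.3, 0.3, -0.1]
grip_width: 0.0347
```

```bash
python3 st.py
```

```text
22.3 [ 57.4  -12.29   3.54] yaw -81.5 tool z [-0.028 -0.051 -0.998] w 34.7 f [-0.3  0.3 -0.1]
```

Request:
{"op": "carry_out", "data": {
  "steps": [
    [[-0.2,-0.05,-0.4],0,0.65],
    [[-0.1,-0.05,-0.4],0,0.65],
    [[0,0,-0.15],0,0.65],
    [[0,0,0],0,0.65]
  ]
}}

```text
time: 22.7
position: [0.5717, -0.1243, 0.0264]
tool_rot: [0.757, -0.653, 0.007, 0.028]
ft_force: [0.4, -0.1, -0.0]
grip_width: 0.0305
```

```bash
python3 st.py
```

```text
22.7 [ 57.17 -12.43   2.64] yaw -81.5 tool z [-0.026 -0.052 -0.998] w 30.5 f [ 0.4 -0.1 -0. ]
```

Request:
{"op": "carry_out", "data": {
  "steps": [
    [[-0.1,0,-0.12],0,0.85],
    [[0,0,-0.05],0,0.9],
    [[0,0,-0.02],0,0.9],
    [[0,0,0],0,0.9],
    [[0,0,0],0,0.9]
  ]
}}

```text
time: 23.2
position: [0.5712, -0.1246, 0.0251]
tool_rot: [0.757, -0.653, 0.008, 0.028]
ft_force: [0.2, 0.0, 0.7]
grip_width: 0.0164
```

```bash
python3 st.py
```

```text
23.2 [ 57.12 -12.46   2.51] yaw -81.5 tool z [-0.024 -0.052 -0.998] w 16.4 f [0.2 0.  0.7]
```

Request:
{"op": "carry_out", "data": {
  "steps": [
    [[0,0,0.4],0,0.9],
    [[0,0,1],0,0.9],
    [[0,0,2],0,0.9],
    [[0,0,2.5],0,0.9],
    [[0,0,2.5],0,0.9],
    [[0,0,2],0,0.9],
    [[0,0,1],0,0.9],
    [[0,0,0.3],0,0.9],
    [[0,1,0],0,0.9]
  ]
}}

```text
time: 24.1
position: [0.5706, -0.1148, 0.1504]
tool_rot: [0.756, -0.654, 0.009, 0.027]
ft_force: [0.4, 0.6, 0.7]
grip_width: 0.0167
```

Request:
{"op": "carry_out", "data": {
  "steps": [
    [[0,2,0],0,0.9],
    [[0,3.5,0],0,0.9],
    [[0,4.5,0],0,0.9],
    [[0,4.5,0],0,0.9],
    [[0,4.5,0],0,0.9],
    [[0,4.5,0],0,0.9],
    [[0,4.5,0],0,0.9],
    [[0,4,0],0,0.9],
    [[0,3,0],0,0.9],
    [[0,1.5,0],0,0.9]
  ]
}}

```text
time: 25.1
position: [0.5596, 0.2676, 0.1382]
tool_rot: [0.755, -0.655, 0.001, 0.034]
ft_force: [-0.5, -0.1, 0.8]
grip_width: 0.0167
```

```bash
python3 st.py
```

```text
25.1 [55.96 26.76 13.82] yaw -81.8 tool z [-0.044 -0.052 -0.998] w 16.7 f [-0.5 -0.1  0.8]
```

Request:
{"op": "carry_out", "data": {
  "steps": [
    [[0.7,0.3,-0.5],0,0.9],
    [[0.7,0.3,-1.5],0,0.9],
    [[0.4,0.3,-2],0,0.9],
    [[0,0,-2],0,0.9],
    [[0,0,-2],0,0.9],
    [[0,0,-1.2],0,0.9],
    [[0,0,-0.6],0,0.9],
    [[0,0,-0.2],0,0.9],
    [[0,0,0],0,0.9]
  ]
}}

```text
time: 26.0
position: [0.5807, 0.2696, 0.028]
tool_rot: [0.752, -0.659, -0.001, 0.037]
ft_force: [0.1, -0.7, -0.7]
grip_width: 0.0168
```

```bash
python3 st.py
```

```text
26.0 [58.07 26.96  2.8 ] yaw -82.4 tool z [-0.051 -0.054 -0.997] w 16.8 f [ 0.1 -0.7 -0.7]
```

Request:
{"op": "carry_out", "data": {
  "steps": [
    [[0,0.5,-0.05],0,0.9],
    [[0,0.3,-0.15],0,0.9],
    [[0,0,-0.1],0,0.9],
    [[0,0,0],0,0.9]
  ]
}}

```text
time: 26.4
position: [0.582, 0.2754, 0.028]
tool_rot: [0.751, -0.659, 0.0, 0.038]
ft_force: [-0.9, 0.0, 0.8]
grip_width: 0.0172
```

```bash
python3 st.py
```

```text
26.4 [58.2  27.54  2.8 ] yaw -82.4 tool z [-0.05  -0.058 -0.997] w 17.2 f [-0.9  0.   0.8]
```

Request:
{"op": "carry_out", "data": {
  "steps": [
    [[0,0,-0.1],0,0.9],
    [[0,0,-0.1],0,0.9],
    [[0,0,0],0,0.9]
  ]
}}

```text
time: 26.7
position: [0.5825, 0.2756, 0.0279]
tool_rot: [0.751, -0.659, 0.001, 0.038]
ft_force: [0.4, 0.3, 0.4]
grip_width: 0.0168
```

```bash
python3 st.py; python3 - <<'E'
from h import *
c=cams.camera("side"); im=c["pixels"][:,:,::-1].copy()
u,v=pix(c,[.578,.279,.01])[0].astype(int); print(u,v); cv2.imwrite("pics/s6.png",cv2.resize(im[v-60:v+60,u-70:u+90],None,fx=4,fy=4,interpolation=cv2.INTER_CUBIC))
E
```

```text
26.7 [58.25 27.56  2.79] yaw -82.4 tool z [-0.048 -0.058 -0.997] w 16.8 f [0.4 0.3 0.4]
246 186
```

View pics/s6.png

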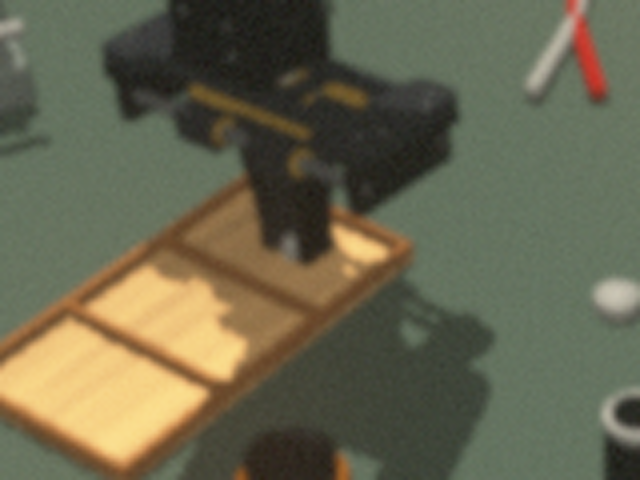

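The small cup is between the fingers in the far compartment, at floor level. Releasing.

Request:
{"op": "carry_out", "data": {
  "steps": [
    [[0,0,-0.05],0,0.65],
    [[0,0,0],0,0.65],
    [[0,0,0],0,0.65],
    [[0,0,0.5],0,0.65],
    [[0,0,1.5],0,0.6],
    [[0,0,2.5],0,0.5],
    [[0,0,2.5],0,0.5],
    [[0,0,2.5],0,0.5],
    [[0,0,1.5],0,0.5],
    [[0,0,0.5],0,0.5]
  ]
}}

```text
time: 27.75
position: [0.5815, 0.2768, 0.148]
tool_rot: [0.752, -0.659, -0.0, 0.037]
ft_force: [-0.5, -0.1, 0.2]
grip_width: 0.0435
```

```bash
python3 st.py
```

```text
27.75 [58.15 27.68 14.8 ] yaw -82.4 tool z [-0.049 -0.055 -0.997] w 43.5 f [-0.5 -0.1  0.2]
```

```bash
python3 - <<'E'
from h import *
for n in("top","side"):
    c=cams.camera(n); im=c["pixels"][:,:,::-1].copy().astype(int)
    P=pix(c,[[.395,-.135,.02],[.44,-.12,.02]])
    u0,v0=(P.mean(0)-32).astype(int); cr=im[v0:v0+64,u0:u0+64]
    b,g,r=cr[...,0],cr[...,1],cr[...,2]
    for nm,m,z in(("cork",(r>g+30)&(r>90),.018),("band",(cr.min(2)>95)&(abs(r-g)<25),.022)):
        k,l,s,ce=cv2.connectedComponentsWithStats(m.astype(np.uint8)); i=1+np.argmax(s[1:,4]); uv=ce[i]+[u0,v0]
        print(n,nm,s[i],uv.round(1),world(c,uv,z).round(4))
E
```

```text
top cork [ 29  36  16  15 164] [410.2 342.3] [[ 0.4015 -0.1322]]
top band [ 19  14  17  11 127] [401.  317.8] [[ 0.4371 -0.1195]]
side cork [ 23  34  14  13 128] [326.5 339. ] [[ 0.4045 -0.1319]]
side band [31 17 16 10 93] [336.3 319.9] [[ 0.4407 -0.1196]]
```

Request:
{"op": "carry_out", "data": {
  "steps": [
    [[-0.6,-1.5,0],1.2,0.48],
    [[-1.1,-3,0],1.2,0.48],
    [[-1.6,-4.4,0],1.2,0.48],
    [[-1.6,-4.4,0],1.2,0.48],
    [[-1.6,-4.4,0],1.2,0.48],
    [[-1.6,-4.4,0],1.2,0.48],
    [[-1.6,-4.4,0],1.2,0.48],
    [[-1.6,-4.4,0],1.2,0.48],
    [[-1.4,-3.5,0],1.2,0.48],
    [[-0.8,-2,0],1,0.48]
  ]
}}

```text
time: 28.85
position: [0.436, -0.0933, 0.1386]
tool_rot: [0.82, -0.571, -0.002, 0.038]
ft_force: [0.3, 0.3, -0.3]
grip_width: 0.0453
```

Request:
{"op": "carry_out", "data": {
  "steps": [
    [[-0.3,-0.8,0],0,0.48],
    [[0,0,0],0,0.48]
  ]
}}

```text
time: 29.05
position: [0.431, -0.1032, 0.1374]
tool_rot: [0.819, -0.573, -0.004, 0.038]
ft_force: [0.1, 0.7, 0.0]
grip_width: 0.0454
```

```bash
python3 st.py
```

```text
29.05 [ 43.1  -10.32  13.74] yaw -69.9 tool z [-0.051 -0.058 -0.997] w 45.4 f [0.1 0.7 0. ]
```

Request:
{"op": "carry_out", "data": {
  "steps": [
    [[0.2,-0.7,-0.5],0,0.48],
    [[0.1,-0.7,-1.5],0,0.48],
    [[0,-0.2,-2],0,0.48],
    [[0,0,-1.5],0,0.48],
    [[0,0,-0.8],0,0.48],
    [[0,0,-0.3],0,0.48],
    [[0,0,0],0,0.48]
  ]
}}

```text
time: 29.75
position: [0.439, -0.1154, 0.067]
tool_rot: [0.821, -0.569, -0.002, 0.037]
ft_force: [-0.5, 0.5, -0.0]
grip_width: 0.0452
```

```bash
python3 st.py; python3 - <<'E'
from h import *
c=cams.camera("side"); im=c["pixels"][:,:,::-1].copy()
u,v=pix(c,[.434,-.121,.02])[0].astype(int); cv2.circle(im,(u,v),1,(255,0,255),-1); cv2.imwrite("pics/s7.png",cv2.resize(im[v-70:v+50,u-80:u+80],None,fx=4,fy=4,interpolation=cv2.INTER_CUBIC))
E
```

```text
29.75 [ 43.9  -11.54   6.7 ] yaw -69.4 tool z [-0.047 -0.059 -0.997] w 45.2 f [-0.5  0.5 -0. ]
```

View pics/s7.png

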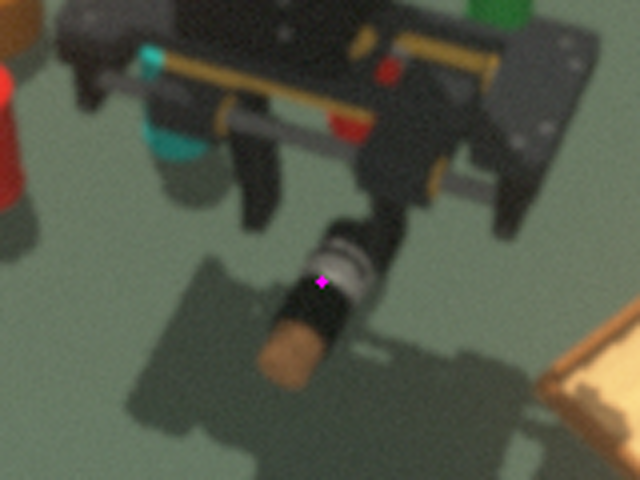

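Request:
{"op": "carry_out", "data": {
  "steps": [
    [[-0.2,-0.25,0],0,0.48],
    [[-0.2,-0.2,-0.3],0,0.48],
    [[0,0,-1],0,0.48],
    [[0,0,-1],0,0.48],
    [[0,0,-0.7],0,0.48],
    [[0,0,-0.3],0,0.48],
    [[0,0,0],0,0.48]
  ]
}}

```text
time: 30.5
position: [0.4357, -0.1208, 0.0329]
tool_rot: [0.821, -0.57, -0.0, 0.037]
ft_force: [0.1, -0.8, 0.6]
grip_width: 0.045
```

```bash
python3 st.py
```

```text
30.5 [ 43.57 -12.08   3.29] yaw -69.4 tool z [-0.043 -0.061 -0.997] w 45.0 f [ 0.1 -0.8  0.6]
```

Request:
{"op": "carry_out", "data": {
  "steps": [
    [[0,0,-0.2],0,0.7],
    [[0,0,0],0,0.8],
    [[0,0,0],0,0.8],
    [[0,0,0],0,0.8],
    [[0,0,0],0,0.8]
  ],
  "squeeze": 25
}}

```text
time: 31.0
position: [0.436, -0.1208, 0.0308]
tool_rot: [0.821, -0.57, -0.0, 0.037]
ft_force: [0.9, -0.6, -0.7]
grip_width: 0.026
```

```bash
python3 st.py
```

```text
31.0 [ 43.6  -12.08   3.08] yaw -69.4 tool z [-0.042 -0.061 -0.997] w 26.0 f [ 0.9 -0.6 -0.7]
```

Request:
{"op": "carry_out", "data": {
  "steps": [
    [[0,0,0.4],0,0.8],
    [[0,0,1],0,0.8],
    [[0,0,2],0,0.8],
    [[0,0,2.5],0,0.8],
    [[0,0,2.5],0,0.8],
    [[0,0,2],0,0.8],
    [[0,0,1],0,0.8],
    [[0,0,0.3],0,0.8],
    [[0.1,0.8,0],3,0.8]
  ]
}}

```text
time: 31.9
position: [0.4364, -0.1125, 0.1578]
tool_rot: [0.836, -0.548, 0.003, 0.036]
ft_force: [-0.6, 0.1, -0.1]
grip_width: 0.0263
```

Request:
{"op": "carry_out", "data": {
  "steps": [
    [[0.3,2,0],6,0.8],
    [[0.6,3.3,0],8,0.8],
    [[0.8,4.4,0],8,0.8],
    [[0.8,4.4,0],8,0.8],
    [[0.8,4.4,0],8,0.8],
    [[0.8,4.4,0],8,0.8],
    [[0.8,4.4,0],8,0.8],
    [[0.7,3.8,0],8,0.8],
    [[0.5,2.5,0],7,0.8],
    [[0.2,1.2,0],4,0.8]
  ]
}}

```text
time: 32.9
position: [0.4977, 0.2483, 0.1581]
tool_rot: [0.996, 0.082, 0.024, 0.026]
ft_force: [-0.2, -0.5, -0.1]
grip_width: 0.0265
```

```bash
python3 st.py
```

```text
32.9 [49.77 24.83 15.81] yaw 9.4 tool z [ 0.053 -0.048 -0.997] w 26.5 f [-0.2 -0.5 -0.1]
```

Request:
{"op": "carry_out", "data": {
  "steps": [
    [[0.2,0.7,-0.5],-0.7,0.8],
    [[0.2,0.7,-1.5],-0.7,0.8],
    [[0.1,0.4,-2.5],0,0.8],
    [[0,0,-2.5],0,0.8],
    [[0,0,-2],0,0.8],
    [[0,0,-1],0,0.8],
    [[0,0,-0.4],0,0.8],
    [[0,0,0],0,0.8]
  ]
}}

```text
time: 33.7
position: [0.5005, 0.2655, 0.0447]
tool_rot: [0.997, 0.062, 0.021, 0.027]
ft_force: [-0.1, 0.4, -0.3]
grip_width: 0.0263
```

```bash
python3 st.py; python3 - <<'E'
from h import *
c=cams.camera("side"); im=c["pixels"][:,:,::-1].copy()
u,v=pix(c,[.505,.269,.02])[0].astype(int); print(u,v); cv2.imwrite("pics/s8.png",cv2.resize(im[v-60:v+60,u-80:u+80],None,fx=4,fy=4,interpolation=cv2.INTER_CUBIC))
E
```

```text
33.7 [50.05 26.55  4.47] yaw 7.2 tool z [ 0.045 -0.052 -0.998] w 26.3 f [-0.1  0.4 -0.3]
222 199
```

View pics/s8.png

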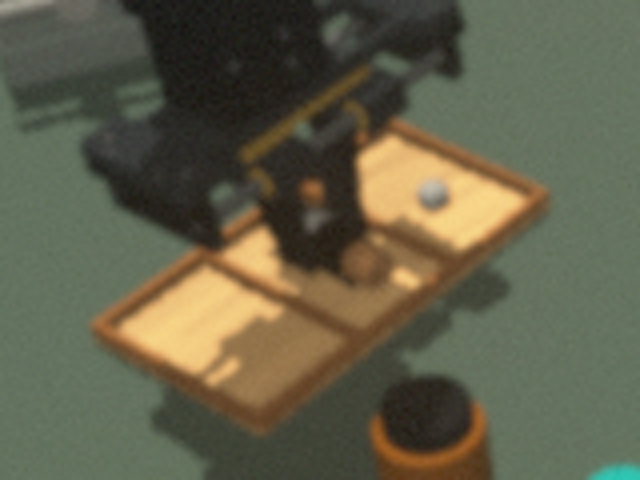

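Request:
{"op": "carry_out", "data": {
  "steps": [
    [[0.2,0.25,-0.2],0,0.8],
    [[0.15,0.2,-0.3],0,0.8],
    [[0,0,-0.3],0,0.8],
    [[0,0,-0.1],0,0.8],
    [[0,0,0],0,0.8]
  ]
}}

```text
time: 34.25
position: [0.507, 0.2712, 0.0386]
tool_rot: [0.997, 0.062, 0.025, 0.026]
ft_force: [-0.2, 0.3, -0.5]
grip_width: 0.0262
```

```bash
python3 st.py
```

```text
34.25 [50.7  27.12  3.86] yaw 7.2 tool z [ 0.052 -0.05  -0.997] w 26.2 f [-0.2  0.3 -0.5]
```

Request:
{"op": "carry_out", "data": {
  "steps": [
    [[-0.2,0,-0.2],0,0.8],
    [[0,0,-0.2],0,0.8],
    [[0,0,-0.05],0,0.8],
    [[0,0,0],0,0.8]
  ]
}}

```text
time: 34.65
position: [0.505, 0.2714, 0.0346]
tool_rot: [0.997, 0.062, 0.025, 0.026]
ft_force: [0.4, -0.4, -0.6]
grip_width: 0.0265
```

```bash
python3 st.py
```

```text
34.65 [50.5  27.14  3.46] yaw 7.2 tool z [ 0.054 -0.049 -0.997] w 26.5 f [ 0.4 -0.4 -0.6]
```

Request:
{"op": "carry_out", "data": {
  "steps": [
    [[0,0,-0.05],0,0.65],
    [[0,0,0],0,0.65],
    [[0,0,0.1],0,0.65],
    [[0,0,0.3],0,0.6],
    [[0,0,0.6],0,0.55],
    [[0,0,1.5],0,0.4],
    [[0,0,2.5],0,0.4],
    [[0,0,2.5],0,0.4],
    [[0,0,2],0,0.4],
    [[0,0,1],0,0.4]
  ]
}}

```text
time: 35.65
position: [0.5032, 0.2707, 0.1427]
tool_rot: [0.997, 0.062, 0.023, 0.027]
ft_force: [1.4, 0.7, 0.1]
grip_width: 0.0517
```

```bash
python3 st.py
```

```text
35.65 [50.32 27.07 14.27] yaw 7.2 tool z [ 0.049 -0.051 -0.998] w 51.7 f [1.4 0.7 0.1]
```

Request:
{"op": "carry_out", "data": {
  "steps": [
    [[0.2,-1,0.2],0,0.4],
    [[0.6,-2.5,0.2],0,0.4],
    [[0.9,-3.5,0],0,0.4],
    [[1,-4,0],0,0.4],
    [[1,-4,0],0,0.4],
    [[1,-4,0],0,0.4],
    [[0.8,-3.5,0],0,0.4],
    [[0.5,-2.2,0],0,0.4],
    [[0.2,-0.8,0],0,0.4],
    [[0,0,0],0,0.4]
  ]
}}

```text
time: 36.65
position: [0.5631, 0.0014, 0.1428]
tool_rot: [0.997, 0.063, 0.02, 0.026]
ft_force: [0.1, 0.1, 0.1]
grip_width: 0.0522
```

```bash
python3 st.py; python3 - <<'E'
from h import *
c=cams.camera("side"); im=c["pixels"][:,:,::-1].copy()
P=np.array([[.567+.0165*np.cos(t),.002+.0165*np.sin(t),z] for z in(0,.064) for t in np.arange(0,6.3,.3)])
for u,v in pix(c,P).round().astype(int): im[v,u]=(255,0,255)
u,v=pix(c,[.567,.002,.06])[0].astype(int); cv2.imwrite("pics/s9.png",cv2.resize(im[v-60:v+60,u-80:u+80],None,fx=4,fy=4,interpolation=cv2.INTER_NEAREST))
E
```

```text
36.65 [56.31  0.14 14.28] yaw 7.3 tool z [ 0.044 -0.05  -0.998] w 52.2 f [0.1 0.1 0.1]
```

View pics/s9.png

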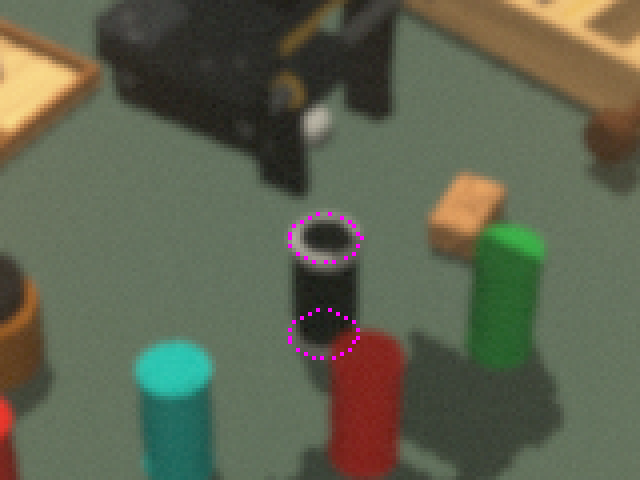

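Request:
{"op": "carry_out", "data": {
  "steps": [
    [[0.2,0.1,-0.3],0,0.4],
    [[0.1,0.1,-1],0,0.4],
    [[0,0,-1.5],0,0.4],
    [[0,0,-1],0,0.4],
    [[0,0,-0.4],0,0.4],
    [[0,0,0],0,0.4]
  ]
}}

```text
time: 37.3
position: [0.5636, 0.0112, 0.0967]
tool_rot: [0.997, 0.067, 0.018, 0.025]
ft_force: [0.6, -1.6, 0.4]
grip_width: 0.0526
```

```bash
python3 st.py
```

```text
37.3 [56.36  1.12  9.67] yaw 7.8 tool z [ 0.04  -0.048 -0.998] w 52.6 f [ 0.6 -1.6  0.4]
```

Request:
{"op": "carry_out", "data": {
  "steps": [
    [[0.2,-0.4,0],0,0.4],
    [[0.1,-0.4,-0.3],0,0.4],
    [[0,0,-1],0,0.4],
    [[0,0,-1.3],0,0.4],
    [[0,0,-1.3],0,0.4],
    [[0,0,-0.6],0,0.4],
    [[0,0,-0.2],0,0.4],
    [[0,0,0],0,0.4]
  ]
}}

```text
time: 38.1
position: [0.5671, 0.0024, 0.0456]
tool_rot: [0.997, 0.067, 0.019, 0.025]
ft_force: [-0.6, -0.1, -0.3]
grip_width: 0.0522
```

```bash
python3 st.py
```

```text
38.1 [56.71  0.24  4.56] yaw 7.8 tool z [ 0.041 -0.048 -0.998] w 52.2 f [-0.6 -0.1 -0.3]
```

Request:
{"op": "carry_out", "data": {
  "steps": [
    [[0,0,0],0,0.55],
    [[0,0,0],0,0.7],
    [[0,0,0],0,0.75],
    [[0,0,0],0,0.75],
    [[0,0,0],0,0.75],
    [[0,0,0.3],0,0.75],
    [[0,0,0.8],0,0.75],
    [[0,0,1.5],0,0.75],
    [[0,0,2],0,0.75],
    [[0,0,2],0,0.75]
  ]
}}

```text
time: 39.1
position: [0.5656, 0.0028, 0.1138]
tool_rot: [0.997, 0.068, 0.017, 0.025]
ft_force: [0.5, -0.3, -0.2]
grip_width: 0.0322
```

Request:
{"op": "carry_out", "data": {
  "steps": [
    [[0,0,2],0,0.75],
    [[0,0,1],0,0.75],
    [[0,0,0.3],0,0.75],
    [[0,0,0],0,0.75]
  ]
}}

```text
time: 39.5
position: [0.567, 0.0027, 0.1525]
tool_rot: [0.997, 0.068, 0.02, 0.026]
ft_force: [0.4, 0.5, -0.1]
grip_width: 0.0323
```

```bash
python3 st.py
```

```text
39.5 [56.7   0.27 15.25] yaw 7.8 tool z [ 0.044 -0.048 -0.998] w 32.3 f [ 0.4  0.5 -0.1]
```

Request:
{"op": "carry_out", "data": {
  "steps": [
    [[-0.4,0.8,0],0,0.75],
    [[-1,2,0],0,0.75],
    [[-1.6,3,0],0,0.75],
    [[-1.9,3.6,0],0,0.75],
    [[-1.9,3.6,0],0,0.75],
    [[-1.9,3.6,0],0,0.75],
    [[-1.7,3.2,0],0,0.75],
    [[-1.2,2.3,0],0,0.75],
    [[-0.6,1.2,0],0,0.75],
    [[0,0,0],0,0.75]
  ]
}}

```text
time: 40.5
position: [0.4305, 0.2443, 0.1432]
tool_rot: [0.997, 0.066, 0.011, 0.026]
ft_force: [-1.3, -0.2, -0.3]
grip_width: 0.0328
```

```bash
python3 st.py
```

```text
40.5 [43.05 24.43 14.32] yaw 7.6 tool z [ 0.025 -0.051 -0.998] w 32.8 f [-1.3 -0.2 -0.3]
```

Request:
{"op": "carry_out", "data": {
  "steps": [
    [[0.1,0.5,-0.4],0,0.75],
    [[0.1,0.6,-1.3],0,0.75],
    [[0,0.3,-2],0,0.75],
    [[0,0,-2],0,0.75],
    [[0,0,-1.3],0,0.75],
    [[0,0,-0.7],0,0.75],
    [[0,0,-0.3],0,0.75],
    [[0,0,0],0,0.75]
  ]
}}

```text
time: 41.3
position: [0.435, 0.2564, 0.054]
tool_rot: [0.998, 0.063, 0.009, 0.027]
ft_force: [0.1, 0.7, 0.6]
grip_width: 0.0327
```

```bash
python3 st.py
```

```text
41.3 [43.5  25.64  5.4 ] yaw 7.2 tool z [ 0.022 -0.052 -0.998] w 32.7 f [0.1 0.7 0.6]
```

Request:
{"op": "carry_out", "data": {
  "steps": [
    [[-0.1,0.1,-0.15],0,0.75],
    [[-0.1,0.1,-0.15],0,0.75],
    [[0,0,-0.1],0,0.75],
    [[0,0,0],0,0.75]
  ]
}}

```text
time: 41.7
position: [0.4342, 0.2588, 0.0511]
tool_rot: [0.998, 0.062, 0.011, 0.026]
ft_force: [0.5, -1.0, -1.1]
grip_width: 0.0323
```

```bash
python3 st.py
```

```text
41.7 [43.42 25.88  5.11] yaw 7.2 tool z [ 0.025 -0.051 -0.998] w 32.3 f [ 0.5 -1.  -1.1]
```

Request:
{"op": "carry_out", "data": {
  "steps": [
    [[0,0,-0.1],0,0.75],
    [[0,0,-0.1],0,0.75],
    [[0,0,0],0,0.75]
  ]
}}

```text
time: 42.0
position: [0.4346, 0.2591, 0.0501]
tool_rot: [0.998, 0.063, 0.012, 0.026]
ft_force: [-0.2, -0.2, -1.2]
grip_width: 0.0324
```

```bash
python3 st.py
```

```text
42.0 [43.46 25.91  5.01] yaw 7.2 tool z [ 0.027 -0.05  -0.998] w 32.4 f [-0.2 -0.2 -1.2]
```

Request:
{"op": "carry_out", "data": {
  "steps": [
    [[0,0,-0.1],0,0.75],
    [[0,0,0],0,0.5],
    [[0,0,0],0,0.5],
    [[0,0,0],0,0.45],
    [[0,0,0.4],0,0.45],
    [[0,0,1],0,0.45],
    [[0,0,2],0,0.45],
    [[0,0,2.5],0,0.45],
    [[0,0,2.5],0,0.45],
    [[0,0,2],0,0.45]
  ]
}}

```text
time: 43.0
position: [0.4325, 0.2583, 0.1568]
tool_rot: [0.998, 0.063, 0.009, 0.027]
ft_force: [-0.1, 0.8, 0.3]
grip_width: 0.0479
```

Request:
{"op": "carry_out", "data": {
  "steps": [
    [[0,0,2],0,0.4],
    [[0.2,2,2],0,0.4],
    [[0.2,3,1],0,0.4],
    [[0,4,0],0,0.4],
    [[0,4,0],0,0.4],
    [[0,4,0],0,0.4],
    [[0,4,0],0,0.4],
    [[0,2,0],0,0.4],
    [[0,1,0],0,0.4],
    [[0,0,0],0,0.4]
  ]
}}

```text
time: 44.0
position: [0.435, 0.5069, 0.2215]
tool_rot: [0.998, 0.061, 0.015, 0.023]
ft_force: [0.2, 0.1, 0.6]
grip_width: 0.0521
```

```bash
python3 st.py; python3 - <<'E'
from h import *
for n in("top","side"):
    c=cams.camera(n); im=c["pixels"][:,:,::-1]; cv2.imwrite(f"pics/{n}9.png",im if n=="top" else cv2.resize(im[130:430,140:540],None,fx=2,fy=2,interpolation=cv2.INTER_CUBIC))
E
```

```text
44.0 [43.5  50.69 22.15] yaw 7.1 tool z [ 0.032 -0.045 -0.998] w 52.1 f [0.2 0.1 0.6]
```

View pics/top9.png

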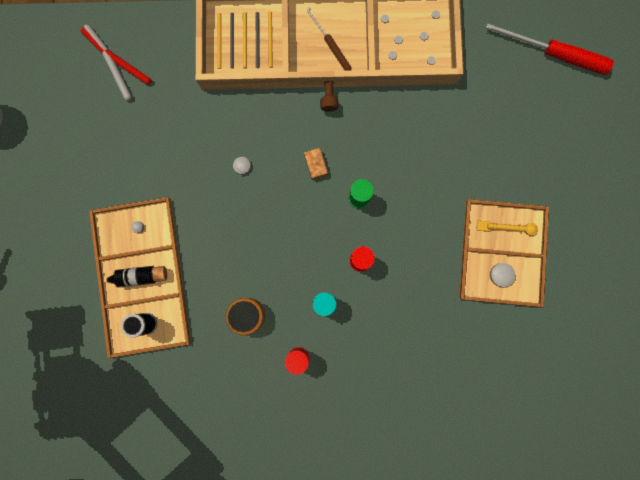

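View pics/side9.png

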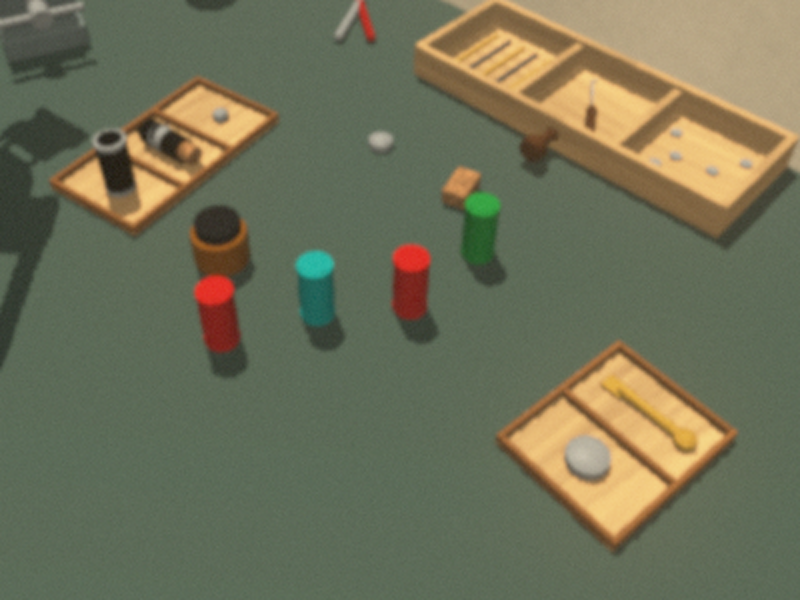

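Both views show every piece in its own compartment. One close crop will check that the mouthpiece beak isn't resting on the wall.

```bash
python3 - <<'E'
import cv2, numpy as np
a=cv2.imread("pics/top9.png")[195:360,85:195]; b=cv2.imread("pics/side9.png")[60:240,40:290]
a=cv2.resize(a,(373,560),interpolation=cv2.INTER_CUBIC); b=cv2.resize(b,(420,302),interpolation=cv2.INTER_CUBIC)
o=np.zeros((560,793,3),np.uint8); o[:,:373]=a; o[:302,373:]=b; cv2.imwrite("pics/end.png",o)
E
```

```text
(no output)
```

View pics/end.png

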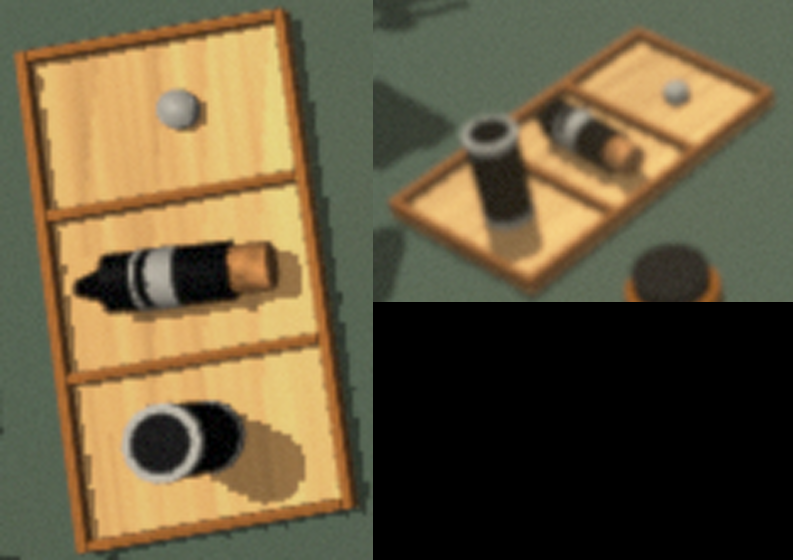

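```bash
python3 - <<'E'
from h import *
for n,t in(("top",(132.8,325.7)),("side",(140+(40+(490-373)*250/420)/2,130+(60+133*180/302)/2))):
    c=cams.camera(n); w=world(c,t,.068)[0]; print(n,w.round(4),"base px if upright",pix(c,[*w,.004]).round(1),"seen side base ~",140+(40+(512-373)*250/420)/2,130+(60+215*180/302)/2)
print(robot.hand_in())
E
```

```text
top [0.4344 0.2578] base px if upright [[147.1 323.7]] seen side base ~ 201.36904761904762 224.0728476821192
side [0.4361 0.2563] base px if upright [[200.8 223.8]] seen side base ~ 201.36904761904762 224.0728476821192
the job is handed in; nothing more can be done
None
```

The job is done and handed in at about 44 s of the 131 s allowed; the hand-in reports no verdict. I placed the pieces in the order asked:
- **Two-compartment tray:** the large pad cup is in the near compartment and the bell key in the far one.
- **Three-compartment tray:** the small pad cup is in the far compartment, the mouthpiece in the middle and the barrel, standing, in the near one.

**Last checks:** both cameras show each piece inside its own compartment, the same way up as before, with the mouthpiece clear of the walls. The barrel is upright: in the side view its base is within about 1 px of where an upright barrel's would be. The middle cup, the jar and the coloured look-alikes look to be where they were at the start.

**What went wrong:** the tool drifted to 2–4° of tilt, starting with one fast descent, and I never corrected it. I slowed the moves after that. I also had to re-grip the large cup lower, because the first grip was too high on its rim. The small cup and the barrel showed no clear floor contact when released, so each may have dropped by up to about a millimetre.

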